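Push a rail past the stop post into its bay

TASK

Put the slotted aluminium rail away in the three-sided bay at the back of the bench by pushing it along the bench top: angle it so that its left end goes in behind the steel post that stands before the bay's mouth, then push the other end in, until the rail lies between the two end cheeks, flush along the back fence. Only push it, never lift or tip it, and leave the loose things round it where they are.

Things in the scene. Friction and masses are not known exactly. Their poses are not given: they have to be found in the camera images.
- rail: Loose straight bar of slotted aluminium profile, 30 x 30 mm in section and 220 mm long, about 0.2 kg, lying on the bench. Origin: centre of its underside. Its own y axis runs along its length (ends at y = +-110 mm), z up. At the start it lies in front of the bay, some 110 mm to the right of the bay's middle, its y axis within 15 degrees of the bay's y axis
- rail_left_end (a point): Centre of the rail's end face on its own +y side, the robot's left at the start, 15 mm above the bench
- rail_right_end (a point): Centre of the rail's end face on its own -y side, 15 mm above the bench
- bay: Fixed grey steel bay without floor, open on top and towards the robot: a back fence 260 mm long inside, and an end cheek at each end that runs 45 mm from the fence towards the robot; walls 8 mm thick and 26 mm high. Origin: middle of the fence's inner face, at bench height. x points through the fence away from the robot (the inside is x = -45 to 0 mm), y to the left along the fence (inside y = -130 to +130 mm)
- post: Fixed upright round steel post, 20 mm diameter, 60 mm high, standing before the left half of the bay's mouth, its axis 64 mm from the fence, so 54 mm are free between post and fence. Origin: centre of its foot; axes parallel to the bay's
- hub_blank: Loose white plastic flanged hub, 37 mm diameter, 16 mm high, standing outside the bay's right cheek. Bystander. Origin: centre of its underside
- cap_jar: Loose small clear round jar, 44 mm diameter, 29 mm high, left of and in front of the post. Bystander. Origin: centre of its underside
- pliers: Loose pliers with red handles, 76 x 150 x 14 mm, lying crosswise near the front edge of the bench, on the right. Bystander. Origin: centre of its underside
- red_driver: Loose small screwdriver with a red cap, 18 x 140 x 18 mm, lying crosswise in front of the work, on the left. Bystander. Origin: centre of its underside
- parts_box: Loose black closed box, 100 x 130 x 37 mm, in front on the right. Bystander. Origin: centre of its underside
There are look-alikes about, which are no part of the job. Of the things that look like the post, the largest one is meant.

How it is judged:
On the way, in this order (a step that is already met when the one before it is completed fails the run):
1. one end of the rail is behind the post, between it and the back fence, at least 12 mm left of the post's axis (((y of rail_left_end in the frame of post above 0.012 m and x of rail_left_end in the frame of post above 0.01 m and x of rail_left_end in the frame of bay below 0.003 m and y of rail_left_end in the frame of bay below 0.132 m and z of rail_left_end in the frame of bay below 0.03 m) or (y of rail_right_end in the frame of post above 0.012 m and x of rail_right_end in the frame of post above 0.01 m and x of rail_right_end in the frame of bay below 0.003 m and y of rail_right_end in the frame of bay below 0.132 m and z of rail_right_end in the frame of bay below 0.03 m))), for 0.1 s.
2. the rail lies in the bay along the back fence (x of rail in the frame of bay above -0.021 m and angle between the y axis of rail and the y axis of bay, either way round below 0.06 rad), for 0.2 s.
At the end, for the whole second after the job is handed in: The rail lies flat and still on the bench inside the bay, between the cheeks (its centre within 24 mm of the bay's middle), its long side within 6 mm of the back fence at its middle and parallel to it within 0.06 rad; the hub, jar, pliers, driver and box are within 20 mm of where they stood (all of step 2 and x of rail in the frame of bay below -0.011 m and y of rail in the frame of bay between -0.024 and 0.024 m and height (world z) of rail below 0.004 m and angle between rail's own z axis and vertical below 0.05 rad and linear speed of rail below 0.01 m/s and distance of each of hub_blank, cap_jar, pliers, red_driver, parts_box from where it was at the start of the episode below 0.02 m); the robot touches nothing.
It fails at once if the rail is lifted or carried (its middle 10 mm or an end 12 mm off the bench) (height (world z) of rail above 0.01 m or height (world z) of any of rail_left_end, rail_right_end above 0.027 m).
It fails at once if the rail is tipped by more than 0.2 rad (angle between rail's own z axis and vertical above 0.2 rad).
It fails at once if a bystander is moved by more than 20 mm (distance of any of hub_blank, cap_jar, pliers, red_driver, parts_box from where it was at the start of the episode above 0.02 m).
It also fails if it takes over 72 s, if anything falls off the work surface, if the arm or the gripper's body presses on something with over 40 N, if the wrist force passes 120 N, or if a joint passes its speed limit or range.

ROBOT

A 6-joint arm with a two-finger parallel gripper is mounted at the origin on a cart in front of the work surface, level with it; the furniture and walls round the work are solid. World frame = base frame: x ahead of the robot, y to its left, z up, the work surface at z = 0. Lengths are in m, angles in rad, forces in N, time in s.
With the tool pointing down it reaches from about 0.275 to 0.975 m from the base axis. Payload 8.4 kg.
Tool frame: the origin (TCP) lies at the very end of the fingers, on their centre line; the grasp point (between the pads) lies 19 mm behind it (env.grip_depth is the distance from the TCP to the grasp point, in m); z points along the fingers, y is the line along which they close (so a half turn about z gives the same grasp; the last joint's range is limited). The gripper opens to 92 mm and grips with 3 to 60 N. Pads are 20 mm wide; open, the fingers measure 128 mm over their backs; the gripper's body (75 mm by 189 mm) begins 69 mm behind the grasp point.
Start: joints at [-1.323, 0.353, 1.633, -0, 1.155, -0.002], TCP at [0.155, -0.606, 0.215] pointing down, gripper open.
Joint ranges: [-2.63, 2.63], [-0.92, 2.1], [0.06, 2.66], [-1.3, 4.44], [0, 2.69], [-3.02, 3.02]. Speed limits (rad/s): [2.22, 2.22, 2.79, 3.14, 3.14, 3.14].

INTERFACE

Orientations are given as a rotation vector (axis times angle).
In Python, from rig import state, eyes, env gives the robot as it stands. The module is installed in compiled form; this text tells all that it offers.
- The arm moves only by the tool step_arm, never from a script. Its argument "deltas" is a list of rows, each a list of 7 numbers: the closure in counts, from 0 (fully open) to 255 (shut), then the shift along the tool's x, y, z in cm, then the turn, a rotation vector about the tool's x, y, z in rad. A call has 1 to 12 rows; each row is the pose to reach, as a shift and turn from the pose commanded when the call began, along the tool's axes at that moment; what a row does not reach only later rows make up. A row lasts 1/10 s, in which the tool goes at most 50 mm and 8.59 degrees, less where a joint would pass 70% of its speed; a pose out of reach is approached as far as the arm can. A call with a gripper value outside its range is refused whole. The fingers move at their own pace and stop on an object; the grip force is fixed at half the most. Time passes only in rows, so rows that repeat a pose let the fingers close. It gives the time, the measured TCP pose, the force, the opening and the grip force at its end, in the units of the state.
- state(): the state, without advancing time (a new reading comes with each control period).
- eyes.get_image(name): name is "side" or "top"; returns a dict with "img" (384x512x3 uint8, red, green, blue), "z_map" (384x512 float32, m along the optical axis (not along the pixel's ray), 0 where there is no reading), "K" (3x3 intrinsics, pixels), "dist" ([k1, k2, p1, p2, k3] as OpenCV has them; the pictures are not rectified), "origin" and "attitude" of the camera in the world. Camera axes: x right, y down, z forward; pixel columns grow to the right and rows downward; lengths in m; the calibration is good to about 2 mm. A picture is of the moment at which its call begins.
- env.finish_job(): hands the job in; it is judged then, once.
The state is a dict: "time": time; "q": joint angles; "qd": joint speeds; "joint_torque": joint torques, N m; "tool_pos": TCP position; "tcp_rot": TCP orientation; "contact_force": force on the tool from outside, world axes, zero at the start; "torque": the same for the moment, N m; "grip_width": opening from 0.0 (shut) to 1.0 (fully open); "grasp_force": force on a finger pad.
Only numpy, scipy, OpenCV 4.12 (cv2) and the standard library are available. Lean on these libraries where they do the work, as an engineer would, in place of code of your own. Each camera call takes 0.05 s, during which the arm holds its last target. There are 200 camera calls.

## Working session

There is one attempt and no reset: what is moved stays moved. The work goes in short steps, Python scripts to look and compute and a tool call to move; the robot and the scene stay as the last step left them, time stands still between calls to the robot, and variables do not carry over. Pictures are saved under pics/ and viewed, at most 10 in all, crops included, and the job is handed in when it is done.

Besides the shell and the picture viewer there is one more tool, called after ">>>" as name(argument=value, ...), one argument or row to a line, values as JSON. step_arm: Moves the arm, as the interface text tells. Its arguments: {"type":"object","properties":{"deltas":{"type":"array"}},"required":["deltas"]}

```bash
mkdir -p pics; cat > h.py <<'E'
import numpy as np, cv2
from rig import state, eyes, env
from scipy.spatial.transform import Rotation as R
def look(n):
    d=eyes.get_image(n); return d
def att(d):
    a=np.array(d["attitude"],float)
    if a.shape==(3,3): return a
    if a.size==3: return R.from_rotvec(a).as_matrix()
    return R.from_quat(a).as_matrix()
def px(d,u,v,z=None):
    "pixel -> world; z=None: use depth map, else intersect plane z"
    p=cv2.undistortPoints(np.array([[[u,v]]],float),d["K"],np.array(d["dist"],float))[0,0]
    r=att(d)@np.array([p[0],p[1],1]); o=np.array(d["origin"])
    s=d["z_map"][int(round(v)),int(round(u))] if z is None else (z-o[2])/r[2]
    return o+s*r
E
python3 - <<'E'
from h import *
for n in("top","side"):
    d=look(n); cv2.imwrite(f"pics/{n}0.png",cv2.cvtColor(d["img"],cv2.COLOR_RGB2BGR)); np.save(n+"0.npy",d,allow_pickle=True)
    print(n,d["origin"],d["attitude"],d["K"][0])
s=state(); print(s["tool_pos"],s["tcp_rot"],s["contact_force"])
E
```

```text
top [ 0.25970893 -0.09647054  1.27645301] [-2.09708744  2.13952643 -0.2011256 ] [407.16008352   0.         253.75547823]
side [0.10107245 0.71329173 0.42738996] [-0.59666412  2.34963743 -1.5714341 ] [385.43926911   0.         256.21485202]
[ 0.15440621 -0.60518731  0.21396918] [-3.11593183e+00 -3.91223954e-01  2.29479374e-04] [0.00227169 0.54958903 0.10318349]
```

View pics/top0.png

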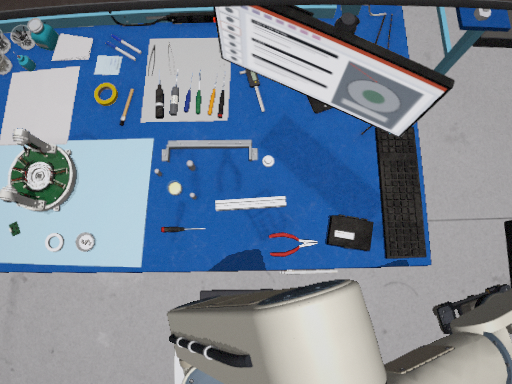

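View pics/side0.png

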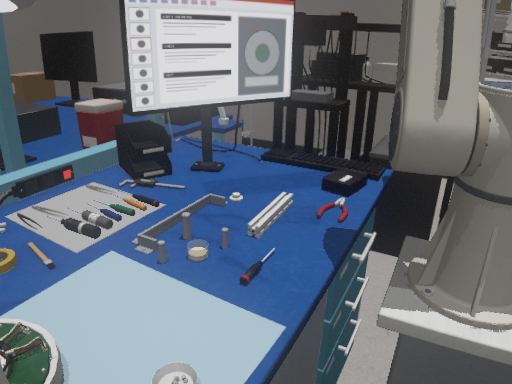

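The top view shows the bay (fence about (165..255, 145), cheeks pointing down), posts at about (190,165), (158,171) and (193,195), and the rail from (216,205) to (286,202). The monitor hangs at the upper right. Next I'll enlarge the work area.

```bash
python3 - <<'E'
from h import *
d=np.load("top0.npy",allow_pickle=True).item()
c=cv2.cvtColor(d["img"],cv2.COLOR_RGB2BGR)[133:218,150:295]
cv2.imwrite("pics/topcrop.png",cv2.resize(c,None,fx=5.5,fy=5.5,interpolation=cv2.INTER_CUBIC))
d=np.load("side0.npy",allow_pickle=True).item()
c=cv2.cvtColor(d["img"],cv2.COLOR_RGB2BGR)[180:270,125:305]
cv2.imwrite("pics/sidecrop.png",cv2.resize(c,None,fx=4.4,fy=4.4,interpolation=cv2.INTER_CUBIC))
E
```

```text
(no output)
```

View pics/topcrop.png

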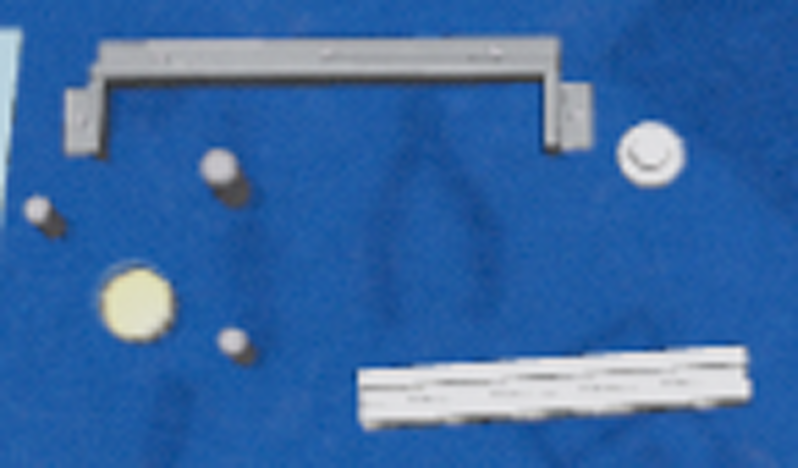

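View pics/sidecrop.png

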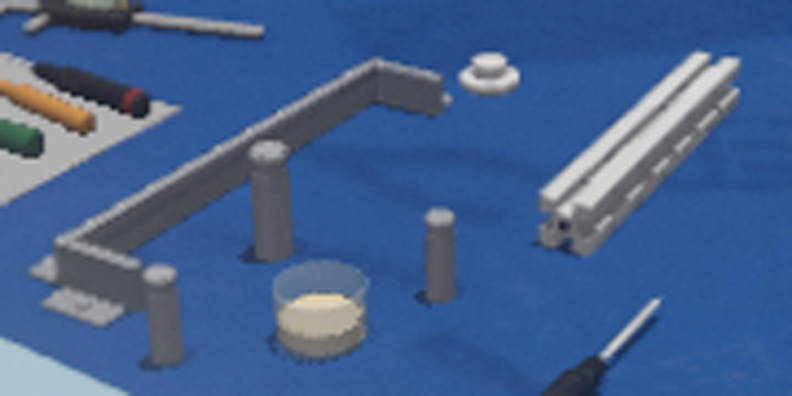

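In the crop I read the fence inner top edge from (103,78) to (546,73), the big post's top at (219,167), and small posts at (37,210) and (233,341). The jar is at (137,303), the hub at (651,153), and the rail's top corners are (358,370), (747,347), (749,393) and (362,419). The side view confirms that the tallest and thickest post is the one before the bay.

```bash
python3 - <<'E'
from h import *
d=np.load("top0.npy",allow_pickle=True).item()
f=lambda u,v,z:px(d,150+(u+.5)/5.5-.5,133+(v+.5)/5.5-.5,z)
P={}
for n,u,v,z in [("fL",101,78,.026),("fR",546,73,.026),("cheekLfront",99,150,.026),("cheekRfront",546,148,.026),("post",219,167,.06),("pL",37,210,.045),("pF",233,341,.045),("jar",137,303,.025),("hub",651,153,.012),
 ("r1",358,370,.03),("r2",747,347,.03),("r3",749,393,.03),("r4",362,419,.03)]:
    P[n]=f(u,v,z); print(n,P[n].round(4))
L=lambda a,b:np.linalg.norm(P[a]-P[b])
print("fence",L("fL","fR"),"rail",L("r1","r2"),L("r4","r3"),L("r1","r4"),L("r2","r3"))
yb=P["fL"]-P["fR"]; tb=np.arctan2(-yb[0],yb[1]); yr=P["r1"]-P["r2"]+P["r4"]-P["r3"]; tr=np.arctan2(-yr[0],yr[1])
O=(P["fL"]+P["fR"])/2; B=np.array([[np.cos(tb),np.sin(tb)],[-np.sin(tb),np.cos(tb)]])
print("bay",O,tb,"rail yaw",tr)
for n in P: print(n,(B@(P[n]-O)[:2]).round(4))
c=sum(P[k] for k in("r1","r2","r3","r4"))/4; print("rail c",c,(B@(c-O)[:2]))
for n,u,v,z in[("box1",328,215,.037),("box2",372,219,.037),("plL",271,236,.01),("plR",318,242,.01),("driv",205,228,.01),("drivL",161,229,.01)]: q=px(d,u,v,z);print(n,q.round(3),(B@(q-O)[:2]).round(3))
for n,u,v in[("mon",220,60),("mon2",400,130),("mon3",300,90)]: print(n,px(d,u,v).round(3))
E
```

```text
fL [0.6539 0.1793 0.026 ]
fR [ 0.6507 -0.0814  0.026 ]
cheekLfront [0.6102 0.1793 0.026 ]
cheekRfront [ 0.6055 -0.0807  0.026 ]
post [0.5891 0.1033 0.06  ]
pL [0.5703 0.2101 0.045 ]
pF [0.4921 0.0967 0.045 ]
jar [0.5191 0.1554 0.025 ]
hub [ 0.605  -0.1418  0.012 ]
r1 [0.4768 0.0278 0.03  ]
r2 [ 0.4855 -0.1925  0.03  ]
r3 [ 0.4591 -0.1927  0.03  ]
r4 [0.4487 0.0256 0.03  ]
fence 0.26071568059572553 rail 0.22045333707358689 0.2185509899184956 0.028137989517901432 0.02637160566476046
bay [0.65230305 0.04891001 0.026     ] -0.012360220690779314 rail yaw 0.043530931069457615
fL [-0.      0.1304]
fR [ 0.     -0.1304]
cheekLfront [-0.0437  0.1299]
cheekRfront [-0.0452 -0.1302]
post [-0.0639  0.0536]
pL [-0.0839  0.1601]
pF [-0.1608  0.0458]
jar [-0.1345  0.1048]
hub [-0.0449 -0.1912]
r1 [-0.1753 -0.0233]
r2 [-0.1638 -0.2434]
r3 [-0.1902 -0.244 ]
r4 [-0.2033 -0.0258]
rail c [ 0.46751768 -0.08292297  0.03      ] [-0.1831418  -0.13410684]
box1 [ 0.421 -0.321  0.037] [-0.227 -0.373]
box2 [ 0.405 -0.457  0.037] [-0.241 -0.509]
plL [ 0.363 -0.145  0.01 ] [-0.287 -0.197]
plR [ 0.341 -0.29   0.01 ] [-0.307 -0.343]
driv [0.392 0.06  0.01 ] [-0.261  0.008]
drivL [0.391 0.199 0.01 ] [-0.263  0.147]
mon [ 0.972  0.014 -0.001]
mon2 [ 0.609 -0.48   0.277]
mon3 [ 0.737 -0.226  0.251]
```

```bash
cat > plan.py <<'E'
"args: bay-frame x y (m), z, heading of tool x rel. bay (rad) -> delta row in tool axes (cm, rad). Several waypoints by groups of 4"
import sys; from h import *
O=np.array([.6523,.0489]); tb=-.0124
B=np.array([[np.cos(tb),-np.sin(tb)],[np.sin(tb),np.cos(tb)]])
s=state(); r=R.from_rotvec(s["tcp_rot"]); p=np.array(s["tool_pos"])
hd=np.arctan2(*r.as_matrix()[[1,0],0])
print("t",s["time"],"bay",(B.T@(p[:2]-O)).round(4),"z",p[2].round(4),"hd",(hd-tb).round(3),"F",np.round(s["contact_force"],1),"w",round(s["grip_width"],2))
a=[float(v) for v in sys.argv[1:]]
for i in range(0,len(a),4):
    x,y,z,h=a[i:i+4]; h+=tb
    T=np.r_[O+B@[x,y],z]
    rt=R.from_matrix([[np.cos(h),np.sin(h),0],[np.sin(h),-np.cos(h),0],[0,0,-1]])
    print(np.round(r.inv().apply(T-p)*100,2),(r.inv()*rt).as_rotvec().round(3))
E
python3 plan.py -.232 -.136 .2 .056
```

```text
t 0.1 bay [-0.4897 -0.6602] z 0.214 hd 0.262 F [0.  0.5 0.1] w 1.0
[ 38.48 -43.95   1.45] [-0.001  0.     0.206]
```

>>> step_arm(
  deltas=[
    [0,3,-3.5,0.1,0,0,0.02],
    [0,6.4,-7.3,0.2,0,0,0.05],
    [0,9.6,-11,0.4,0,0,0.08],
    [0,12.8,-14.6,0.5,0,0,0.1],
    [0,16,-18.3,0.6,0,0,0.12],
    [0,19.2,-22,0.7,0,0,0.14],
    [0,22.4,-25.6,0.9,0,0,0.16],
    [0,25.6,-29.3,1,0,0,0.18],
    [0,28.8,-33,1.1,0,0,0.2],
    [0,32,-36.6,1.2,0,0,0.206],
    [0,35.2,-40.3,1.3,0,0,0.206],
    [0,38.5,-44,1.4,0,0,0.206],
  ],
)

```text
time: 1.3
tool_pos: [0.4191, -0.0821, 0.2006]
tcp_rot: [3.141, 0.069, 0.0]
contact_force: [0.9, -1.5, 0.8]
grip_width: 1.0
grasp_force: 0.0
```

```bash
python3 plan.py -.232 -.136 .05 .056 -.232 -.136 .008 .056
```

```text
t 1.3 bay [-0.2315 -0.1339] z 0.2006 hd 0.056 F [ 0.9 -1.5  0.8] w 1.0
[-0.06  0.2  15.06] [ 0. -0.  0.]
[-0.06  0.2  19.26] [ 0. -0.  0.]
```

>>> step_arm(
  deltas=[
    [0,0,0,4,0,0,0],
    [0,0,0,8,0,0,0],
    [0,0,0,12,0,0,0],
    [0,0,0,15,0,0,0],
    [0,0,0,17.5,0,0,0],
    [0,0,0,19,0,0,0],
    [0,0,0,19.1,0,0,0],
    [0,0,0,19.1,0,0,0],
  ],
)

```text
time: 2.1
tool_pos: [0.4186, -0.0841, 0.0096]
tcp_rot: [-3.141, -0.069, 0.001]
contact_force: [-0.5, -1.0, 0.0]
grip_width: 0.999
grasp_force: 0.0
```

```bash
python3 plan.py -.212 -.134 .009 .056  -.160 -.134 .009 -.10 -.108 -.130 .009 -.26
```

```text
t 2.1 bay [-0.2321 -0.1358] z 0.0096 hd 0.056 F [-0.5 -1.   0. ] w 1.0
[ 2.01 -0.07  0.05] [-0.     0.001  0.   ]
[7.21 0.22 0.05] [-0.     0.001  0.156]
[12.42  0.11  0.04] [-0.     0.001  0.316]
```

>>> step_arm(
  deltas=[
    [0,1,0,0,0,0,0],
    [0,1.7,0,0,0,0,0],
    [0,2.2,0,0,0,0,0],
    [0,2.7,0,0,0,0,0],
    [0,3.2,0,0,0,0,0.01],
    [0,3.8,0.1,0,0,0,0.03],
    [0,4.4,0.1,0,0,0,0.05],
    [0,5,0.1,0,0,0,0.08],
    [0,5.6,0.2,0,0,0,0.1],
    [0,6.2,0.2,0,0,0,0.12],
    [0,6.8,0.2,0,0,0,0.14],
    [0,7.2,0.2,0,0,0,0.156],
  ],
)

```text
time: 3.3
tool_pos: [0.4916, -0.0829, 0.0096]
tcp_rot: [3.136, -0.178, 0.001]
contact_force: [-1.2, -0.7, 1.1]
grip_width: 0.997
grasp_force: 0.7
```

```bash
python3 plan.py -.107 -.128 .009 -.26
```

```text
t 3.3 bay [-0.1591 -0.1338] z 0.0096 hd -0.101 F [-1.2 -0.7  1.1] w 1.0
[ 5.12 -1.11  0.06] [-0.    -0.     0.159]
```

>>> step_arm(
  deltas=[
    [0,0.5,-0.1,0,0,0,0.02],
    [0,1,-0.2,0,0,0,0.04],
    [0,1.5,-0.3,0,0,0,0.06],
    [0,2,-0.4,0,0,0,0.08],
    [0,2.5,-0.5,0,0,0,0.1],
    [0,3,-0.6,0,0,0,0.11],
    [0,3.5,-0.7,0,0,0,0.12],
    [0,4,-0.8,0,0,0,0.14],
    [0,4.5,-0.9,0,0,0,0.155],
    [0,5,-1.1,0,0,0,0.16],
    [0,5,-1.1,0,0,0,0.16],
  ],
)

```text
time: 4.4
tool_pos: [0.5428, -0.0775, 0.0097]
tcp_rot: [-3.112, 0.426, -0.002]
contact_force: [-0.0, -0.2, -0.6]
grip_width: 1.002
grasp_force: 0.0
```

```bash
python3 plan.py -.150 -.128 .009 -.26; python3 - <<'E'
from h import *
d=look("top"); np.save("top1.npy",d,allow_pickle=True)
c=cv2.cvtColor(d["img"],cv2.COLOR_RGB2BGR)[133:218,150:295]
cv2.imwrite("pics/topcrop1.png",cv2.resize(c,None,fx=5.5,fy=5.5,interpolation=cv2.INTER_CUBIC))
E
```

```text
t 4.4 bay [-0.1079 -0.1278] z 0.0097 hd -0.26 F [-0.  -0.2 -0.6] w 1.0
[-4.06  1.1   0.07] [-0.    -0.001  0.   ]
```

View pics/topcrop1.png

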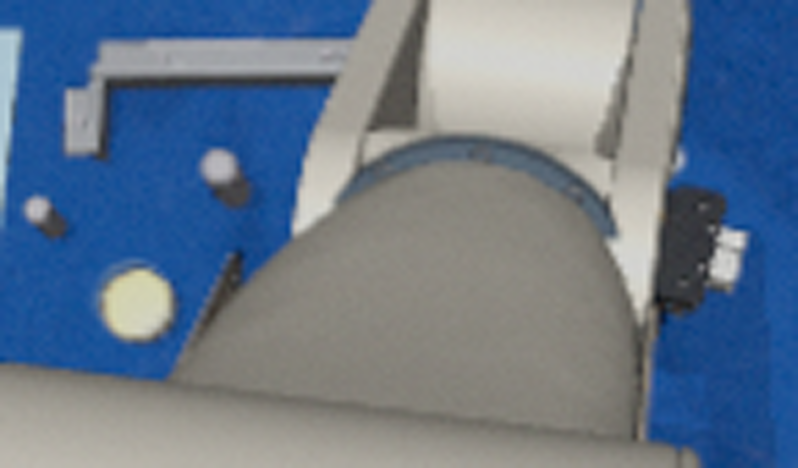

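The arm hides most of the rail; its right end shows with top corners at about (747,232) and (736,290).

```bash
python3 - <<'E'
from h import *
d=np.load("top1.npy",allow_pickle=True).item()
O=np.array([.6523,.0489]); tb=-.0124; B=np.array([[np.cos(tb),np.sin(tb)],[-np.sin(tb),np.cos(tb)]])
for u,v in[(747,232),(736,288)]: print((B@(px(d,150+(u+.5)/5.5-.5,133+(v+.5)/5.5-.5,.03)[:2]-O)).round(4))
E
```

```text
[-0.097  -0.2449]
[-0.1297 -0.2379]
```

>>> step_arm(
  deltas=[
    [0,-1.5,0,0,0,0,0],
    [0,-3,0,0,0,0,0],
    [60,-3,0,-4,0,0,0],
    [120,-3,0,-8,0,0,0],
    [255,-3,0,-11,0,0,0],
    [255,-3,0,-11,0,0,0],
  ],
)

```text
time: 5.05
tool_pos: [0.5156, -0.0699, 0.1237]
tcp_rot: [-3.113, 0.426, -0.012]
contact_force: [0.8, -0.3, 0.3]
grip_width: 0.676
grasp_force: 0.0
```

```bash
python3 plan.py -.123 -.28 .1 1.311 -.123 -.28 .009 1.311; python3 -c "
from h import *; print(np.round(state()['q'],2))"
```

```text
t 5.05 bay [-0.1352 -0.1205] z 0.1237 hd -0.26 F [ 0.8 -0.3  0.3] w 0.68
[ 5.26 15.1   2.39] [ 0.005 -0.007 -1.571]
[ 5.19 15.11 11.49] [ 0.005 -0.007 -1.571]
[-0.14  0.3   1.94  0.    0.89  1.71]
```

>>> step_arm(
  deltas=[
    [255,0.4,1.2,0,0,0,-0.14],
    [255,0.9,2.6,0,0,0,-0.28],
    [255,1.4,4,0,0,0,-0.42],
    [255,1.9,5.4,0,0,0,-0.56],
    [255,2.4,6.8,0,0,0,-0.7],
    [255,2.9,8.2,0,0,0,-0.84],
    [255,3.4,9.6,0,0,0,-0.98],
    [255,3.9,11,0,0,0,-1.12],
    [255,4.3,12.4,0,0,0,-1.26],
    [255,4.7,13.6,0,0,0,-1.4],
    [255,5.1,14.8,0,0,0,-1.53],
    [255,5.2,15.1,1,0,0,-1.571],
  ],
)

```text
time: 6.25
tool_pos: [0.5228, -0.2303, 0.1095]
tcp_rot: [2.497, 1.904, 0.001]
contact_force: [-0.5, -0.1, -0.3]
grip_width: 0.007
grasp_force: 0.0
```

```bash
python3 plan.py -.123 -.28 .009 1.311
```

```text
t 6.25 bay [-0.1261 -0.2808] z 0.1095 hd 1.315 F [-0.5 -0.1 -0.3] w 0.01
[ 0.16  0.26 10.05] [0.001 0.    0.004]
```

>>> step_arm(
  deltas=[
    [255,0.1,0.2,3.5,0,0,0.004],
    [255,0.1,0.25,7,0,0,0.004],
    [255,0.1,0.25,9,0,0,0.004],
    [255,0.1,0.25,10,0,0,0.004],
    [255,0.1,0.25,10,0,0,0.004],
  ],
)

```text
time: 6.75
tool_pos: [0.5237, -0.2281, 0.0079]
tcp_rot: [-2.504, -1.893, 0.002]
contact_force: [1.4, -0.3, 0.8]
grip_width: 0.007
grasp_force: 0.0
```

```bash
python3 plan.py -.1155 -.251 .009 1.311 -.0813 -.122 .009 1.311; python3 - <<'E'
from h import *
d=look("top"); np.save("top2.npy",d,allow_pickle=True)
c=cv2.cvtColor(d["img"],cv2.COLOR_RGB2BGR)[133:218,150:295]
cv2.imwrite("pics/topcrop2.png",cv2.resize(c,None,fx=5.5,fy=5.5,interpolation=cv2.INTER_CUBIC))
E
```

```text
t 6.75 bay [-0.1251 -0.2786] z 0.0079 hd 1.307 F [ 1.4 -0.3  0.8] w 0.01
[ 2.91  0.21 -0.11] [-0.003 -0.    -0.004]
[16.26  0.15 -0.11] [-0.003 -0.    -0.004]
```

View pics/topcrop2.png

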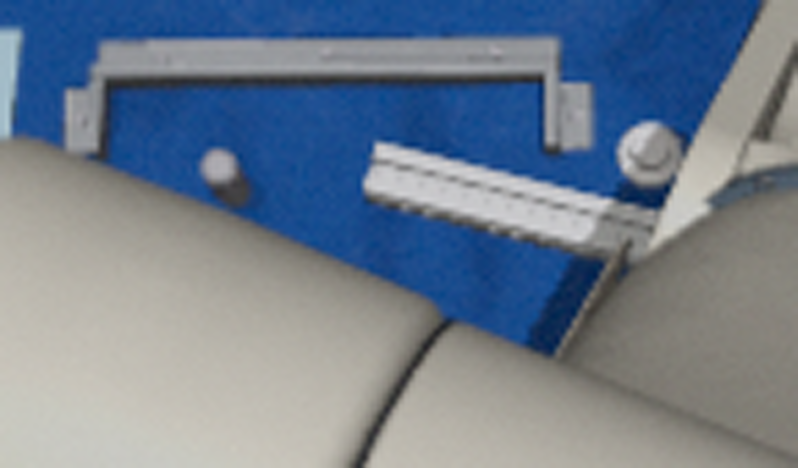

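The rail's left-end top corners are at (376,143) and (365,190), and its back edge runs to (650,212). The post and hub haven't moved.

```bash
python3 - <<'E'
from h import *
d=np.load("top2.npy",allow_pickle=True).item()
O=np.array([.6523,.0489]); tb=-.0124; B=np.array([[np.cos(tb),np.sin(tb)],[-np.sin(tb),np.cos(tb)]])
for u,v in[(376,143),(365,189),(650,213)]: print((B@(px(d,150+(u+.5)/5.5-.5,133+(v+.5)/5.5-.5,.03)[:2]-O)).round(4))
E
```

```text
[-0.0424 -0.0321]
[-0.0698 -0.026 ]
[-0.0854 -0.1896]
```

>>> step_arm(
  deltas=[
    [255,1.2,0.1,-0.1,0,0,-0.004],
    [255,2.3,0.2,-0.1,0,0,-0.004],
    [255,2.9,0.2,-0.1,0,0,-0.004],
    [255,3.5,0.2,-0.1,0,0,-0.004],
    [255,4.1,0.2,-0.1,0,0,-0.004],
    [255,4.7,0.2,-0.1,0,0,-0.004],
    [255,5.3,0.2,-0.1,0,0,-0.004],
    [255,5.9,0.2,-0.1,0,0,-0.004],
    [255,6.5,0.2,-0.1,0,0,-0.004],
    [255,7.1,0.2,-0.1,0,0,-0.004],
    [255,7.7,0.2,-0.1,0,0,-0.004],
    [255,8.3,0.2,-0.1,0,0,-0.004],
  ],
)

```text
time: 8.0
tool_pos: [0.5496, -0.1489, 0.0105]
tcp_rot: [-2.502, -1.9, 0.0]
contact_force: [-1.2, -1.1, 1.4]
grip_width: 0.008
grasp_force: 0.8
```

```bash
python3 plan.py -.0813 -.122 .009 1.311; python3 - <<'E'
from h import *
d=look("top"); np.save("top3.npy",d,allow_pickle=True)
c=cv2.cvtColor(d["img"],cv2.COLOR_RGB2BGR)[133:218,150:295]
cv2.imwrite("pics/topcrop3.png",cv2.resize(c,None,fx=5.5,fy=5.5,interpolation=cv2.INTER_CUBIC))
E
```

```text
t 8.0 bay [-0.1002 -0.199 ] z 0.0105 hd 1.311 F [-1.2 -1.1  1.4] w 0.01
[ 7.93 -0.15  0.15] [-0.  0.  0.]
```

View pics/topcrop3.png

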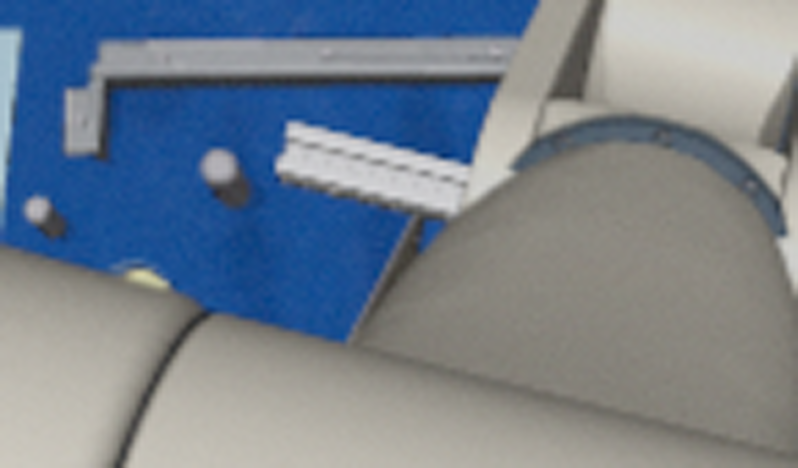

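The rail's left corners are now at (288,122) and (278,168), at about 14 degrees, heading for the gap between post and fence as planned.

>>> step_arm(
  deltas=[
    [255,0.6,0,0.1,0,0,0],
    [255,1.2,0,0.1,0,0,0],
    [255,1.8,0,0.1,0,0,0],
    [255,2.4,0,0.1,0,0,0],
    [255,3,0,0.1,0,0,0],
    [255,3.6,-0.1,0.1,0,0,0],
    [255,4.2,-0.1,0.1,0,0,0],
    [255,4.8,-0.1,0.1,0,0,0],
    [255,5.4,-0.1,0.1,0,0,0],
    [255,6,-0.1,0.1,0,0,0],
  ],
)

```text
time: 9.05
tool_pos: [0.5648, -0.0908, 0.0096]
tcp_rot: [2.502, 1.9, 0.0]
contact_force: [-0.9, -1.1, -0.7]
grip_width: 0.005
grasp_force: 0.4
```

```bash
python3 plan.py -.0813 -.122 .009 1.311; python3 - <<'E'
from h import *
d=look("top"); np.save("top4.npy",d,allow_pickle=True)
c=cv2.cvtColor(d["img"],cv2.COLOR_RGB2BGR)[133:218,150:295]
cv2.imwrite("pics/topcrop4.png",cv2.resize(c,None,fx=5.5,fy=5.5,interpolation=cv2.INTER_CUBIC))
E
```

```text
t 9.05 bay [-0.0857 -0.1408] z 0.0096 hd 1.311 F [-0.9 -1.1 -0.7] w 0.0
[ 1.93 -0.05  0.06] [ 0. -0.  0.]
```

View pics/topcrop4.png

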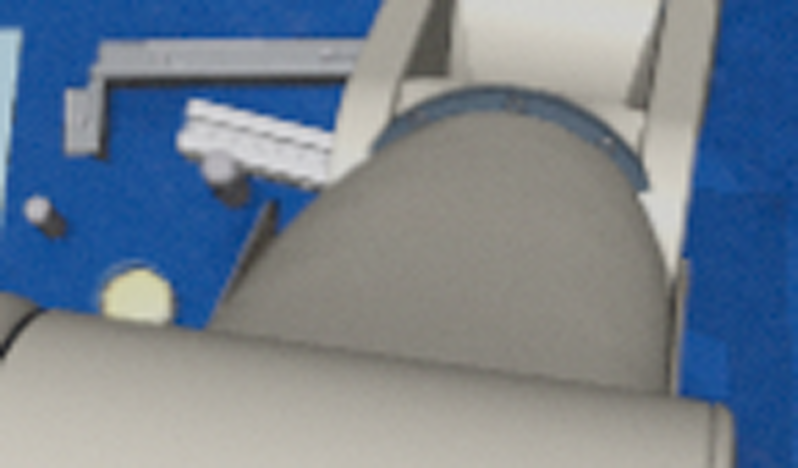

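The left end is behind the post (corners at (190,100) and (178,150)), clear of it by about 1–2 mm. I'll push a little further in.

>>> step_arm(
  deltas=[
    [255,0.5,0,0,0,0,0],
    [255,1,0,0,0,0,0],
    [255,1.5,0,0,0,0,0],
    [255,1.9,0,0,0,0,0],
    [255,1.9,0,0,0,0,0],
    [255,1,0,0,0,0,0],
    [255,-1,0,0,0,0,0],
    [255,-3,0,0,0,0,0],
    [255,-4.5,0,-3,0,0,0],
    [255,-4.5,0,-7,0,0,0],
    [255,-4.5,0,-10,0,0,0],
  ],
)

```text
time: 10.2
tool_pos: [0.5524, -0.136, 0.1113]
tcp_rot: [2.503, 1.898, 0.001]
contact_force: [0.9, 0.2, -0.1]
grip_width: 0.005
grasp_force: 0.0
```

```bash
python3 plan.py -.18 -.09 .1 0 -.18 -.09 .009 0;
```

```text
t 10.2 bay [-0.0976 -0.1861] z 0.1113 hd 1.31 F [ 0.9  0.2 -0.1] w 0.0
[  7.16 -10.44   1.13] [ 0.   -0.    1.31]
[  7.16 -10.45  10.23] [ 0.   -0.    1.31]
```

```bash
python3 plan.py -.135 -.028 .11 -.25; python3 - <<'E'
from h import *
d=look("top"); np.save("top5.npy",d,allow_pickle=True)
c=cv2.cvtColor(d["img"],cv2.COLOR_RGB2BGR)[133:218,150:295]
cv2.imwrite("pics/topcrop5.png",cv2.resize(c,None,fx=5.5,fy=5.5,interpolation=cv2.INTER_CUBIC))
E
```

```text
t 10.2 bay [-0.0976 -0.1861] z 0.1113 hd 1.31 F [ 0.9  0.2 -0.1] w 0.0
[14.31 -7.69  0.13] [ 0.   -0.    1.56]
```

View pics/topcrop5.png

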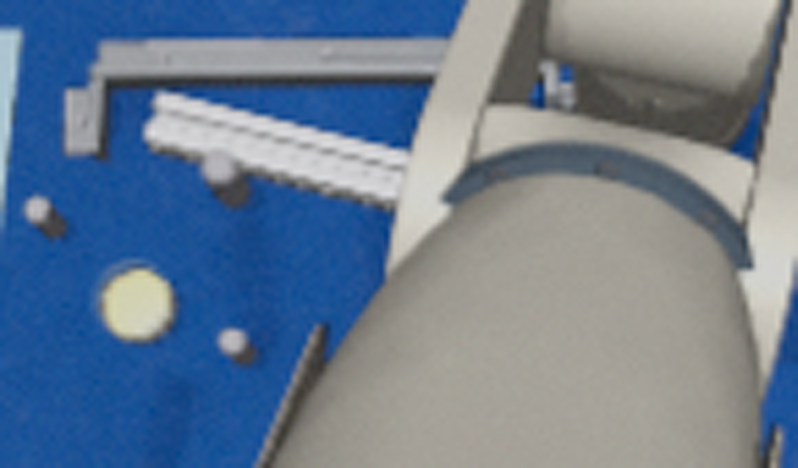

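The left end (corners at (157,93) and (147,142)) is at bay y≈0.10, behind the post, at about 14 degrees. Now I'll reopen the fingers and push the right side in with both of them.

>>> step_arm(
  deltas=[
    [0,0.5,-0.5,0,0,0,0.14],
    [0,1.5,-1,0,0,0,0.28],
    [0,3,-2,0,0,0,0.42],
    [0,4.5,-3,0,0,0,0.56],
    [0,6,-3.5,0,0,0,0.7],
    [0,7.5,-4,0,0,0,0.84],
    [0,9,-5,0,0,0,0.98],
    [0,10.5,-5.5,0,0,0,1.12],
    [0,12,-6.5,0,0,0,1.26],
    [0,13,-7,0,0,0,1.4],
    [0,14,-7.5,0,0,0,1.53],
    [0,14.3,-7.7,0,0,0,1.56],
  ],
)

```text
time: 11.45
tool_pos: [0.5165, 0.0241, 0.1094]
tcp_rot: [-3.114, 0.416, 0.0]
contact_force: [0.4, 0.0, 0.8]
grip_width: 0.997
grasp_force: 0.0
```

```bash
python3 plan.py -.135 -.028 .009 -.25; python3 -c "
from h import *; print(np.round(state()['q'],2))"
```

```text
t 11.45 bay [-0.1355 -0.0265] z 0.1094 hd -0.253 F [0.4 0.  0.8] w 1.0
[ 0.09  0.14 10.04] [-0.     0.    -0.003]
[0.04 0.32 1.96 0.   0.87 1.88]
```

>>> step_arm(
  deltas=[
    [0,0,0.1,3.5,0,0,0],
    [0,0,0.1,7,0,0,0],
    [0,0,0.1,9.2,0,0,0],
    [0,0,0.1,10,0,0,0],
    [0,0,0.1,10,0,0,0],
  ],
)

```text
time: 11.95
tool_pos: [0.5158, 0.0224, 0.0087]
tcp_rot: [3.114, -0.41, -0.003]
contact_force: [-0.6, 0.6, 0.0]
grip_width: 0.998
grasp_force: 0.0
```

```bash
python3 plan.py -.095 -.034 .009 -.25 -.08 -.035 .009 -.22 -.062 -.035 .009 -.12 -.0455 -.035 .009 0 -.040 -.035 .009 0
```

```text
t 11.95 bay [-0.1362 -0.0282] z 0.0087 hd -0.249 F [-0.6  0.6  0. ] w 1.0
[ 4.14 -0.45 -0.04] [0.001 0.002 0.001]
[ 5.61 -0.72 -0.04] [ 0.001  0.002 -0.029]
[ 7.36 -1.17 -0.04] [ 0.001  0.002 -0.129]
[ 8.96 -1.58 -0.05] [ 0.     0.002 -0.249]
[ 9.49 -1.71 -0.05] [ 0.     0.002 -0.249]
```

>>> step_arm(
  deltas=[
    [0,2,-0.2,0,0,0,0],
    [0,4.1,-0.4,0,0,0,0],
    [0,4.6,-0.5,0,0,0,0],
    [0,5.1,-0.6,0,0,0,-0.01],
    [0,5.6,-0.7,0,0,0,-0.03],
    [0,6,-0.8,0,0,0,-0.055],
    [0,6.5,-0.95,0,0,0,-0.08],
    [0,6.9,-1.1,0,0,0,-0.105],
    [0,7.4,-1.2,0,0,0,-0.13],
    [0,7.8,-1.3,0,0,0,-0.16],
    [0,8.2,-1.4,0,0,0,-0.19],
    [0,8.2,-1.4,0,0,0,-0.19],
  ],
)

```text
time: 13.15
tool_pos: [0.6003, 0.0152, 0.0096]
tcp_rot: [-3.14, 0.11, -0.001]
contact_force: [-0.3, -0.8, -0.8]
grip_width: 1.004
grasp_force: 0.0
```

```bash
python3 plan.py -.0455 -.035 .009 0 -.040 -.035 .009 0
```

```text
t 13.15 bay [-0.0516 -0.0343] z 0.0096 hd -0.057 F [-0.3 -0.8 -0.8] w 1.0
[0.61 0.03 0.06] [-0.    -0.001 -0.057]
[1.16 0.   0.06] [-0.    -0.001 -0.057]
```

>>> step_arm(
  deltas=[
    [0,0.3,0,0,0,0,-0.02],
    [0,0.6,0,0,0,0,-0.04],
    [0,0.8,0,0,0,0,-0.057],
    [0,1,0,0,0,0,-0.057],
    [0,1.1,0,0,0,0,-0.057],
    [0,1.1,0,0,0,0,-0.057],
  ],
)

```text
time: 13.75
tool_pos: [0.6106, 0.0144, 0.0096]
tcp_rot: [-3.141, 0.023, -0.0]
contact_force: [-0.4, -0.5, 0.2]
grip_width: 1.002
grasp_force: 0.1
```

>>> step_arm(
  deltas=[
    [0,0.1,0,0,0,0,0],
    [0,0.2,0,0,0,0,0],
    [0,0.3,0,0,0,0,0],
    [0,0.3,0,0,0,0,0],
  ],
)

```text
time: 14.15
tool_pos: [0.6136, 0.0143, 0.0096]
tcp_rot: [3.141, -0.022, 0.0]
contact_force: [-0.2, 0.3, 0.9]
grip_width: 1.002
grasp_force: 0.3
```

>>> step_arm(
  deltas=[
    [0,0.1,0,0,0,0,0],
    [0,0.2,0,0,0,0,0],
    [0,0.2,0,0,0,0,0],
  ],
)

```text
time: 14.45
tool_pos: [0.6137, 0.0143, 0.0094]
tcp_rot: [3.141, -0.022, -0.005]
contact_force: [-7.7, -0.2, 5.5]
grip_width: 0.999
grasp_force: 3.4
```

The force rises to about 8 N at the fence, so the rail is seated. I'll withdraw and check.

>>> step_arm(
  deltas=[
    [0,-0.5,0,0,0,0,0],
    [0,-2,0,0,0,0,0],
    [0,-4,0,0,0,0,0],
    [0,-4.5,0,-3,0,0,0],
    [0,-4.5,0,-8,0,0,0],
    [0,-8,4,-12,0,0,0],
    [0,-10,8,-14,0,0,0],
    [0,-12,13,-16,0,0,0],
    [0,-13,18,-17,0,0,0],
    [0,-13,23,-18,0,0,0],
    [0,-13,28,-18,0,0,0],
    [0,-13,32,-18,0,0,0],
  ],
)

```text
time: 15.65
tool_pos: [0.4814, -0.2927, 0.1905]
tcp_rot: [3.14, -0.023, 0.005]
contact_force: [1.4, -0.2, -0.3]
grip_width: 1.001
grasp_force: 0.0
```

```bash
python3 plan.py; python3 - <<'E'
from h import *
d=look("top"); np.save("top6.npy",d,allow_pickle=True)
c=cv2.cvtColor(d["img"],cv2.COLOR_RGB2BGR)[133:218,150:295]
cv2.imwrite("pics/topcrop6.png",cv2.resize(c,None,fx=5.5,fy=5.5,interpolation=cv2.INTER_CUBIC))
E
```

```text
t 15.65 bay [-0.1667 -0.3437] z 0.1905 hd -0.002 F [ 1.4 -0.2 -0.3] w 1.0
```

View pics/topcrop6.png

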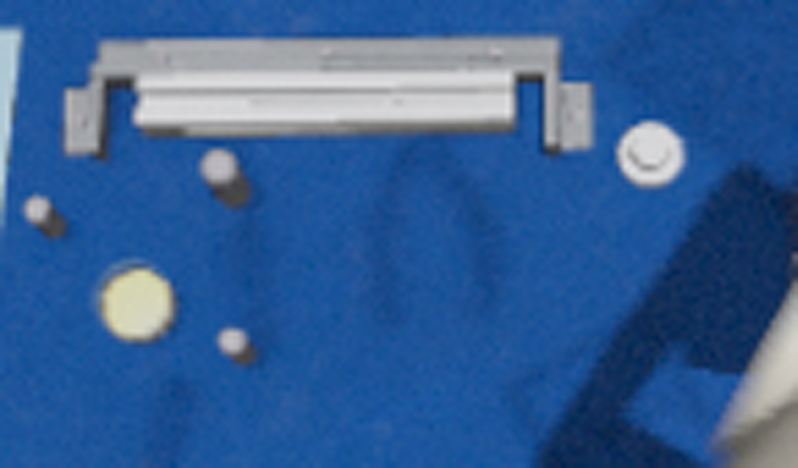

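The rail (u 134–517, v 75–133) lies flush on the fence, parallel to it, and centred between the cheeks to within about 2 mm. The hub and jar haven't moved, and the arm is clear.

```bash
python3 -c "
from rig import env; print(env.finish_job())"
```

```text
the job is handed in; nothing more can be done
None
```

The job is handed in (the judge's result was not shown): the rail lies flush along the back fence, centred between the cheeks, and it was only pushed; the hub and jar had not moved in the last picture, which did not cover the pliers, driver and box.

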